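# Set the bench magnifier over the bangle, one hole higher

## Robot

A 7-joint arm with a two-finger parallel gripper is mounted at the origin on the work surface. World frame = base frame: x ahead of the robot, y to its left, z up, the work surface at z = 0. Lengths are in m, angles in rad, forces in N, time in s.
With the tool pointing down it reaches from about 0.425 to 0.875 m from the base axis. Payload 8.4 kg.
Tool frame: the origin (TCP) lies at the very end of the fingers, on their centre line; the grasp point (between the pads) lies grip_point_offset behind it (grip_point_offset is the distance from the TCP to the grasp point, in m); z points along the fingers, y is the line along which they close (so a half turn about z gives the same grasp; the last joint's range is limited). The gripper opens to 87 mm and grips with 3 to 60 N. Pads are 19 mm wide; open, the fingers measure 117 mm over their backs; the gripper's body (75 mm by 190 mm) begins 51 mm behind the grasp point.
Start: joints at [1.19, 0.333, 0.04, 1.465, -0.013, 1.343, -0.059], TCP at [0.181, -0.624, 0.223] pointing down, gripper open.
Joint ranges: [-2.58, 2.58], [-0.38, 2.09], [-1.3, 1.39], [0.25, 2.4], [-1.5, 4.64], [0.08, 2.09], [-2.65, 2.65]. Speed limits (rad/s): [2.22, 2.22, 2.79, 2.79, 3.14, 3.14, 3.14].

## Interface

Orientations are given as a unit quaternion [w, x, y, z].
In Python, from cell import * gives the robot as it stands.
- The arm moves only by the shell command python3 -m crank 'ROWS' [FORCE]. ROWS is JSON, a list of rows, each an object of numbers: "dx", "dy", "dz": the shift along the tool's x, y, z in m; "wx", "wy", "wz": the turn, a rotation vector about the tool's x, y, z in rad; "hand": the opening, from 0 (shut) to 1 (fully open). A call has 1 to 8 rows; each row shifts and turns the commanded pose from where the row before left it, along the tool's axes as they then stand; what a row does not reach is not made up. A row lasts 1/8 s, in which the tool goes at most 62.5 mm and 10.7 degrees, less where a joint would pass 70% of its speed; a pose out of reach is approached as far as the arm can. A call is refused whole if a number of a shift passes 0.0625 or a number of a turn 0.188, either way. A call with a gripper value outside its range is refused whole. The fingers move at their own pace and stop on an object; FORCE is the grip in N (left out, the last holds). Time passes only in rows, so rows that do not move let the fingers close. It gives the time, the measured TCP pose, the force, the opening and the grip force at its end, in the units of the state.
- sense(): the state, without advancing time (a new reading comes with each control period).
- snapshot(name): name is "scene" or "side" or "wrist"; returns a dict with "img" (384x512x3 uint8, red, green, blue), "fx", "fy", "cx", "cy" (pixels), "camera_from_world" (4x4, takes a point from world to camera coordinates). Camera axes: x right, y down, z forward; pixel columns grow to the right and rows downward; lengths in m; the calibration is good to about 2 mm. A picture is of the moment at which its call begins. There is no depth.
- close_job(): hands the job in; it is judged then, once.
The state is a dict: "time_s": time; "joint_pos": joint angles; "qd": joint speeds; "joint_torque": joint torques, N m; "tool_pos": TCP position; "ee_rot": TCP orientation; "ft_force": force on the tool from outside, world axes, zero at the start; "wrist_torque": the same for the moment, N m; "grip_width": finger opening in m; "finger_force": force on a finger pad.
Only numpy, scipy, OpenCV 4.12 (cv2) and the standard library are available. Lean on these libraries where they do the work, as an engineer would, in place of code of your own. Each camera call takes 0.05 s, during which the arm holds its last target. There are 200 camera calls.

## Task

The bench magnifier is parked with its button side against the little drawer chest. Carry it over to the soldering brick, without dropping or tipping it, and stand it on the bench so that the lens is centred over the silver bangle; press in the snap button on its square tube and raise the lens by one hole, no more, until the button has sprung fully out again. Leave the bangle where it lies on the brick, leave the cup, the hammer and the steel block alone, and let go of the magnifier.

Things in the scene. Friction and masses are not known exactly. Their poses are not given: they have to be found in the camera images.
- magnifier: Loose bench magnifier, 0.96 kg. Origin: under the base, on the post's axis; x along the lens arm to the lens, y across, z up. Grey base 97 x 80 x 12 mm, x -22 to 75, y -20 to 60 mm. On it a fixed square post; over the post slides a steel tube with head clamp, arm and lens. Lift it by the arm: the button locks tube to base. As found its -y side is some 3 mm from the chest: no room for a finger.
- tube_top (a point): Centre of the top end of the sliding steel tube, 26 x 26 mm square, 124 mm above the magnifier's underside as found (lower end at 26 mm); a black clamp, 32 (x) x 25 mm (y), goes on to 140 mm. The tube's -y face has three round 13.5 mm holes, 30 mm apart, at heights of 40, 70 and 100 mm as found, with the snap button in the top one; raising the tube 30 mm brings the next hole to the button.
- lens_arm (a point): Middle of the lens arm, a level steel bar 12 mm wide (y) and 16 mm tall, bare from x = 17 to 93 mm; this point is on the bar's centre line, 52 mm along x from the post's axis (near the centre of mass), 131 mm above the magnifier's underside as found. Rises with the tube.
- lens (a point): Centre of the round lens (96 mm over its black rim, 10 mm thick), 140 mm along x from the post's axis, 131 mm above the magnifier's underside as found. Rises with the tube.
- button_tip (a point): Tip of the snap button, a steel dome 12 mm across on the fixed post, pointing along the magnifier's -y, 100 mm above its underside; released it stands 6.5 mm proud of the tube's face (19.5 mm from the post's axis). A finger pad gripping the tube over it holds it flush; as the tube is then pulled up, the dome slips under the edge of its hole and springs out by itself at the next hole.
- tube (a joint): Height of the sliding tube on the post, m, growing upward: 0 as found (button in the top hole), 0.030 with the button in the next hole, 0.060 in the last; play in a hole +-1 mm. The tube with arm and lens weighs 150 g and slides with 1.7 N of friction while the button is hidden under its 1.5 mm wall; once the button is in a hole it is locked, and pulling on lifts the whole magnifier.
- snap (a joint): How far the snap button is pressed in, m: 0 fully out, 0.0065 flush with the tube's face, about 0.008 when hidden under the tube's wall between two holes. Its spring gives 1 N at rest and about 2 N when flush.
- chest: Fixed wooden chest of three little drawers, 120 mm deep (x) x 100 mm wide (y) x 130 mm high; origin at the centre of its underside, drawer fronts to its -x side.
- brick: Fixed pale soldering brick, 115 (x) x 114 (y) x 64 mm high; origin at the centre of its underside.
- bangle: Loose round silver bangle lying flat on the brick, 65 mm outside, 57 mm inside, 10 mm high; origin at the centre of its underside, 64 mm above the bench.
- cup: Loose white ceramic cup, 72 mm across, 65 mm high, standing on the bench behind the work; origin at the centre of its underside. To be left alone.
- hammer: Loose hammer, 200 mm long, lying along its x on the bench to the right of the brick; origin under its middle. To be left alone.
- block: Loose square steel bench block, 75 x 75 x 30 mm, lying on the bench; origin at the centre of its underside. To be left alone.
Not all that is in view belongs to the job. There is more than one size of the magnifier; the job needs the largest. What is shaped like the bangle but purple is not meant.

How it is judged:
By the outcome, as a careful person would: the job done as asked, in the order asked, and still so for the second after the job is handed in, with the robot touching nothing.
It also fails if it takes over 54 s, if anything falls off the work surface, if the arm or the gripper's body presses on something with over 40 N, if the wrist force passes 120 N, or if a joint passes its speed limit or range.

## Working session

There is one attempt and no reset: what is moved stays moved. The work goes in short steps, Python scripts to look and compute and a shell command to move; the robot and the scene stay as the last step left them, time stands still between calls to the robot, and variables do not carry over. Pictures are saved under pics/ and viewed, at most 10 in all, crops included, and the job is handed in when it is done.

```bash
mkdir -p pics; ls
python3 - <<'E'
from cell import *
import cv2,numpy as np
s=sense();print({k:np.round(v,4).tolist() for k,v in s.items()})
ims=[]
for n in("scene","side","wrist"):
    d=snapshot(n);cv2.imwrite(f"pics/{n}0.png",d["img"][:,:,::-1]);np.savez(f"{n}0.npz",**d)
    M=np.array(d["camera_from_world"]);print(n,d["fx"],d["cx"],d["cy"],np.round(-M[:3,:3].T@M[:3,3],3),np.round(M[:3,:3],2).tolist())
try: print(grip_point_offset)
except Exception as e: print(e)
E
```

```text
pics
{'time_s': 0.0, 'joint_pos': [1.1898, 0.3339, 0.0399, 1.4663, -0.0134, 1.3433, -0.0585], 'qd': [0.0008, -0.0011, -0.0007, 0.0014, -0.0001, -0.0009, 0.0005], 'joint_torque': [0.0002, -65.6352, 1.3351, -40.3791, -0.0597, 0.0447, 0.0002], 'tool_pos': [0.1806, -0.6239, 0.2216], 'ee_rot': [-0.0008, 0.9901, 0.1405, -0.0002], 'ft_force': [0.6919, -0.4154, -0.1886], 'wrist_torque': [0.0315, 0.0017, 0.0185], 'finger_force': 0.0, 'grip_width': 0.0872}
scene 486.0127857070103 264.1068159837911 190.58016134562678 [ 1.203 -1.009  1.152] [[0.8, 0.6, 0.02], [0.42, -0.53, -0.74], [-0.43, 0.6, -0.67]]
side 433.64692755305987 257.07444995462026 189.77373902811246 [0.004 0.631 0.834] [[-0.8, -0.6, 0.02], [-0.4, 0.51, -0.76], [0.45, -0.61, -0.65]]
wrist 280.6309545664458 258.4729455525619 193.11319609080704 [ 0.253 -0.604  0.384] [[0.28, -0.96, -0.0], [-0.92, -0.27, 0.28], [-0.27, -0.08, -0.96]]
0.0187
```

View pics/scene0.png

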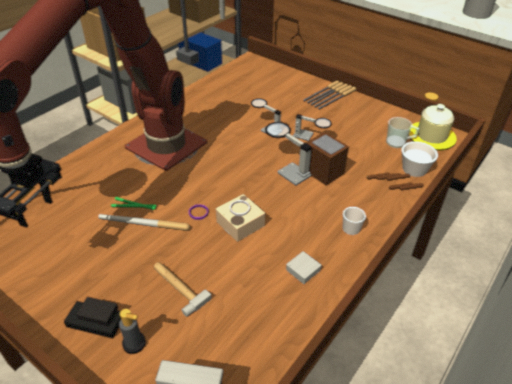

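View pics/side0.png

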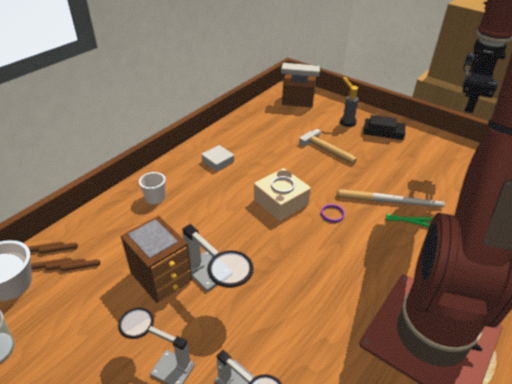

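Scene: largest magnifier has its lens at about (277,130) and post at (307,155), against the chest at (327,157). The brick with bangle is at (240,212), cup (353,220), block (303,267), hammer (185,288). Side: lens (231,268), tube (195,245), chest (157,257), brick (282,193).

```bash
cat > h.py <<'E'
import numpy as np,cv2
def load(f): return dict(np.load(f))
def cam(d):
    M=np.array(d["camera_from_world"]);return M[:3,:3],M[:3,3]
def ray(d,u,v):
    R,t=cam(d);r=R.T@np.array([(u-d["cx"])/d["fx"],(v-d["cy"])/d["fy"],1]);return -R.T@t,r
def onz(d,p,z):
    o,r=ray(d,*p);return o+r*(z-o[2])/r[2]
def tri(*dp):
    A=np.zeros((3,3));b=np.zeros(3)
    for d,p in dp:
        o,r=ray(d,*p);r=r/np.linalg.norm(r);P=np.eye(3)-np.outer(r,r);A+=P;b+=P@o
    return np.linalg.solve(A,b)
def proj(d,X):
    R,t=cam(d);c=R@np.asarray(X)+t;return np.array([d["fx"]*c[0]/c[2]+d["cx"],d["fy"]*c[1]/c[2]+d["cy"]])
def crop(d,x0,y0,x1,y1,k):
    return cv2.resize(d["img"][y0:y1,x0:x1,::-1],None,fx=k,fy=k,interpolation=cv2.INTER_CUBIC)
E
python3 - <<'E'
from h import *
s,e=load("scene0.npz"),load("side0.npz")
a=crop(s,210,110,360,250,4);b=crop(e,115,165,315,305,4)
a=cv2.resize(a,(400,373));b=cv2.resize(b,(533,373))
cv2.imwrite("pics/c1.png",np.vstack([cv2.resize(crop(s,262,112,352,190,8),(346,300)),]))
top=np.hstack([crop(s,215,115,350,245,3)[:, :400],crop(e,120,170,250,300,3)[:, :400]])
cv2.imwrite("pics/c1.png",top)
# dark rim
for n,d,roi in(("scene",s,(262,116,292,142)),("side",e,(205,247,256,290))):
    im=d["img"].astype(int);m=(im.max(2)<70).astype(np.uint8);k=np.zeros_like(m);x0,y0,x1,y1=roi;k[y0:y1,x0:x1]=1;m*=k
    c=max(cv2.findContours(m,cv2.RETR_EXTERNAL,cv2.CHAIN_APPROX_NONE)[0],key=len)
    el=cv2.fitEllipse(cv2.convexHull(c));print(n,np.round(el[0],1),np.round(el[1],1),len(c),cv2.boundingRect(c),onz(d,el[0],.131).round(4))
# brick
for n,d,roi in(("scene",s,(210,190,270,245)),("side",e,(250,165,315,222))):
    hsv=cv2.cvtColor(d["img"],cv2.COLOR_RGB2HSV);x0,y0,x1,y1=roi
    print(n,hsv[(y0+y1)//2,x0:x1:6].tolist())
E
```

```text
Traceback (most recent call last):
cv2.error: OpenCV(4.12.0) /io/opencv/modules/imgproc/src/shapedescr.cpp:361: error: (-201:Incorrect size of input array) There should be at least 5 points to fit the ellipse in function 'fitEllipseNoDirect'
```

View pics/c1.png

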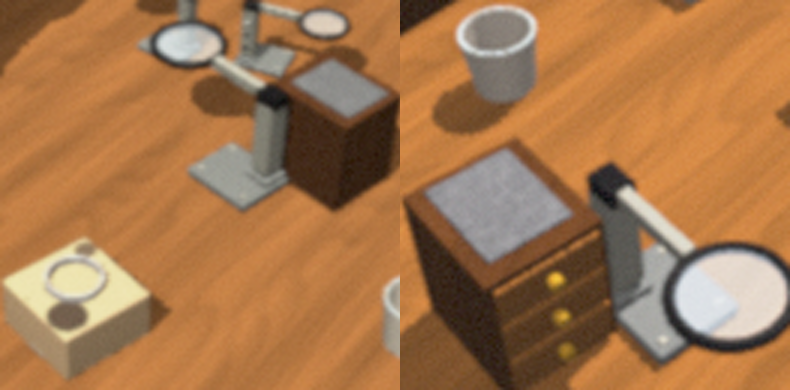

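Run:
```python
from h import *
s,e=load("scene0.npz"),load("side0.npz")
def big(d,m,roi):
    k=np.zeros(m.shape,np.uint8);x0,y0,x1,y1=roi;k[y0:y1,x0:x1]=m[y0:y1,x0:x1]
    return max(cv2.findContours(k,cv2.RETR_EXTERNAL,cv2.CHAIN_APPROX_NONE)[0],key=cv2.contourArea)
L={}
for n,d,roi,th in(("scene",s,(262,116,292,140),95),("side",e,(205,247,256,290),75)):
    m=(d["img"].max(2)<th).astype(np.uint8)
    c=big(d,m,roi);el=cv2.fitEllipse(cv2.convexHull(c));L[n]=el[0]
    print(n,np.round(el,1) if 0 else el,onz(d,el[0],.131).round(4))
print("lens tri",tri((s,L["scene"]),(e,L["side"])).round(4))
P=lambda x,y:(215+(x-1)/3,115+(y-1)/3)
Q=lambda x,y:(120+(x-400-1+5)/3-5/3,170+(y-1)/3)
# right crop starts at x=400 in pic
Q=lambda x,y:(120+(x-401)/3,170+(y-1)/3)
print("lens by eye",tri((s,P(189,44)),(e,Q(730,296))).round(4))
for nm,p,q,z in[("clamp top c",P(272,91),Q(611,177),.14)]:
    print(nm,onz(s,p,z).round(4),onz(e,q,z).round(4),tri((s,p),(e,q)).round(4))
for nm,p,z in[("chest A",(335,57),.13),("chest B",(400,95),.13),("chest C",(345,125),.13),("chest D",(280,87),.13),("base left",(188,171),.012),("base front",(243,203),.012),("base back",(233,143),.012),("brick1",(85,239),.064),("brick2",(150,295),.064),("brick3",(70,345),.064),("brick4",(4,286),.064)]:
    print("scene",nm,onz(s,P(*p),z).round(4))
for nm,p,z in[("chest A",(515,139),.13),("chest B",(605,230),.13),("chest C",(497,293),.13),("chest D",(406,202),.13),("base1",(660,358),.012),("base2",(615,318),.012),("base3",(738,300),.012)]:
    print("side",nm,onz(e,Q(*p),z).round(4))
# bangle: grey (low saturation) ring on brick, scene + side
for n,d,roi in(("scene",s,(222,192,258,225)),("side",e,(262,170,306,202))):
    h=cv2.cvtColor(d["img"],cv2.COLOR_RGB2HSV);m=((h[...,1]<45)&(h[...,2]>110)).astype(np.uint8)
    c=big(d,cv2.morphologyEx(m,cv2.MORPH_CLOSE,np.ones((3,3),np.uint8)),roi);el=cv2.fitEllipse(cv2.convexHull(c));print("bangle",n,el,onz(d,el[0],.069).round(4))
print("bangle eye",onz(s,P(74,279),.071).round(4))
```

```text
scene ((275.29876708984375, 130.37644958496094), (13.220932960510254, 21.565576553344727), 103.53131866455078) [0.3856 0.1875 0.131 ]
side ((229.65902709960938, 268.6940002441406), (35.60026550292969, 44.457435607910156), 85.9607925415039) [0.384  0.2032 0.131 ]
lens tri [0.3838 0.1973 0.125 ]
lens by eye [0.3862 0.2011 0.1284]
clamp top c [0.5252 0.1715 0.14  ] [0.5208 0.176  0.14  ] [0.5231 0.1744 0.1373]
scene chest A [0.5406 0.2875 0.13  ]
scene chest B [0.6398 0.2702 0.13  ]
scene chest C [0.6188 0.1814 0.13  ]
scene chest D [0.5216 0.1955 0.13  ]
scene base left [0.4481 0.1216 0.012 ]
scene base front [0.5338 0.1143 0.012 ]
scene base back [0.4604 0.2004 0.012 ]
scene brick1 [ 0.4616 -0.0946  0.064 ]
scene brick2 [ 0.5699 -0.1201  0.064 ]
scene brick3 [ 0.549  -0.2281  0.064 ]
scene brick4 [ 0.4402 -0.205   0.064 ]
side chest A [0.615  0.1853 0.13  ]
side chest B [0.4947 0.2106 0.13  ]
side chest C [0.5127 0.2976 0.13  ]
side chest D [0.6286 0.2801 0.13  ]
side base1 [0.4528 0.2089 0.012 ]
side base2 [0.5064 0.2021 0.012 ]
side base3 [0.4414 0.1291 0.012 ]
bangle scene ((239.23358154296875, 207.31312561035156), (15.76438045501709, 20.31113624572754), 87.75379943847656) [ 0.4937 -0.1538  0.069 ]
bangle side ((282.8584899902344, 183.8436737060547), (17.489641189575195, 24.569643020629883), 92.34356689453125) [ 0.4919 -0.1527  0.069 ]
bangle eye [ 0.4963 -0.1564  0.071 ]
```

```bash
cat >> h.py <<'E'
from scipy.spatial.transform import Rotation as Ro
def go(pos,rot,*tg):
    """tool-axes deltas to successive (x,y,z,yaw of tool x in deg) targets: shift, then turn"""
    R=Ro.from_quat([rot[1],rot[2],rot[3],rot[0]]);p=np.array(pos)
    print("now",p.round(4),"yaw",round(float(np.degrees(np.arctan2(*R.as_matrix()[1::-1,0]))),2))
    for t in tg:
        d=R.inv().apply(np.array(t[:3])-p)
        c,s=np.cos(np.radians(t[3])),np.sin(np.radians(t[3]))
        N=Ro.from_matrix(np.array([[c,s,0],[s,-c,0],[0,0,-1]]).astype(float))
        w=(R.inv()*N).as_rotvec();print("shift",d.round(4),"turn",w.round(4));R=N;p=np.array(t[:3])
E
python3 - <<'E'
from h import *;from cell import *
s=sense();go(s["tool_pos"],s["ee_rot"],(.50,-.25,.27,16.15),(.463,.185,.26,-11.5))
E
```

```text
now [ 0.1806 -0.624   0.2219] yaw 16.14
shift [ 0.4108 -0.2705 -0.0478] turn [-0.0013  0.0001 -0.0001]
shift [ 0.0855 -0.4281  0.01  ] turn [0.     0.     0.4826]
```

```bash
python3 -m crank '[{"dx":0.0514,"dy":-0.0338,"dz":-0.006},{"dx":0.0514,"dy":-0.0338,"dz":-0.006},{"dx":0.0514,"dy":-0.0338,"dz":-0.006},{"dx":0.0514,"dy":-0.0338,"dz":-0.006},{"dx":0.0514,"dy":-0.0338,"dz":-0.006},{"dx":0.0514,"dy":-0.0338,"dz":-0.006},{"dx":0.0514,"dy":-0.0338,"dz":-0.006},{"dx":0.0514,"dy":-0.0338,"dz":-0.006}]'
python3 -m crank '[{"dx":0.0107,"dy":-0.0535},{"dx":0.0107,"dy":-0.0535},{"dx":0.0107,"dy":-0.0535},{"dx":0.0107,"dy":-0.0535},{"dx":0.0107,"dy":-0.0535},{"dx":0.0107,"dy":-0.0535},{"dx":0.0107,"dy":-0.0535},{"dx":0.0107,"dy":-0.0535}]'
python3 -m crank '[{"wz":0.16},{"wz":0.16},{"wz":0.16,"hand":0.5},{"hand":0.5}]'
python3 - <<'E'
from h import *;from cell import *
s=sense();go(s["tool_pos"],s["ee_rot"],(.463,.185,.26,-11.5));print(s["joint_pos"],s["time_s"],s["grip_width"])
for n in("wrist","scene","side"):
    d=snapshot(n);np.savez(n+"1.npz",**d)
    if n=="wrist":cv2.imwrite("pics/w1.png",d["img"][:,:,::-1])
E
```

```text
now [ 0.1806 -0.624   0.2219] yaw 16.14
shift [ 0.4962 -0.6987 -0.0373] turn [-1.200e-03  4.000e-04  4.825e-01]
[ 1.18981417  0.33376348  0.03985388  1.46606704 -0.01339243  1.34330166
 -0.05853564] 0.15 0.08721468521265476schema error: expected keys dx, dy, dz, wx, wy, wz, hand
schema error: expected keys dx, dy, dz, wx, wy, wz, hand
schema error: expected keys dx, dy, dz, wx, wy, wz, hand
```

View pics/w1.png

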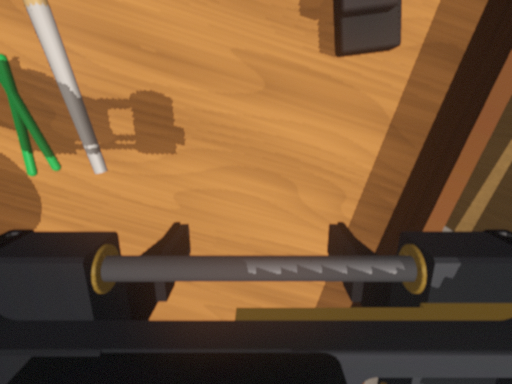

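The wrist view is still at the start pose (fingers at rows 230–300). The rows were refused because every key is needed.

```bash
python3 -m crank '[{"dx":0.0514,"dy":-0.0338,"dz":-0.006,"wx":0,"wy":0,"wz":0,"hand":1},{"dx":0.0514,"dy":-0.0338,"dz":-0.006,"wx":0,"wy":0,"wz":0,"hand":1},{"dx":0.0514,"dy":-0.0338,"dz":-0.006,"wx":0,"wy":0,"wz":0,"hand":1},{"dx":0.0514,"dy":-0.0338,"dz":-0.006,"wx":0,"wy":0,"wz":0,"hand":1},{"dx":0.0514,"dy":-0.0338,"dz":-0.006,"wx":0,"wy":0,"wz":0,"hand":1},{"dx":0.0514,"dy":-0.0338,"dz":-0.006,"wx":0,"wy":0,"wz":0,"hand":1},{"dx":0.0514,"dy":-0.0338,"dz":-0.006,"wx":0,"wy":0,"wz":0,"hand":1},{"dx":0.0514,"dy":-0.0338,"dz":-0.006,"wx":0,"wy":0,"wz":0,"hand":1}]'
python3 -m crank '[{"dx":0.0107,"dy":-0.0535,"dz":0,"wx":0,"wy":0,"wz":0,"hand":1},{"dx":0.0107,"dy":-0.0535,"dz":0,"wx":0,"wy":0,"wz":0,"hand":1},{"dx":0.0107,"dy":-0.0535,"dz":0,"wx":0,"wy":0,"wz":0,"hand":1},{"dx":0.0107,"dy":-0.0535,"dz":0,"wx":0,"wy":0,"wz":0,"hand":0.5},{"dx":0.0107,"dy":-0.0535,"dz":0,"wx":0,"wy":0,"wz":0,"hand":0.5},{"dx":0.0107,"dy":-0.0535,"dz":0,"wx":0,"wy":0,"wz":0,"hand":0.5},{"dx":0,"dy":0,"dz":0,"wx":0,"wy":0,"wz":0,"hand":0.5}]'
python3 - <<'E'
from h import *;from cell import *
s=sense();go(s["tool_pos"],s["ee_rot"],(.463,.185,.26,-11.5));print(s["joint_pos"],s["time_s"],s["grip_width"])
E
```

```text
time_s: 1.3
tool_pos: [0.5015, -0.2487, 0.271]
ee_rot: [0.0, 0.99, 0.14, 0.0]
ft_force: [0.6, -1.2, -0.3]
grip_width: 0.0876
finger_force: 0.0
time_s: 2.17
tool_pos: [0.4722, 0.0806, 0.271]
ee_rot: [-0.0, 0.99, 0.144, 0.0]
ft_force: [0.7, -0.8, 0.3]
grip_width: 0.0546
finger_force: 0.0
now [0.4722 0.0806 0.271 ] yaw 16.57
shift [ 0.021  -0.1027  0.0111] turn [-0.0008 -0.0009  0.49  ]
[ 0.34785111 -0.01304252 -0.5955203   1.76426798 -0.00800151  1.38710388
 -1.5277226 ] 2.175 0.05461503219482047
```

```bash
python3 -m crank '[{"dx":0.0105,"dy":-0.051,"dz":0,"wx":0,"wy":0,"wz":0,"hand":0.5},{"dx":0.0105,"dy":-0.051,"dz":0,"wx":0,"wy":0,"wz":0,"hand":0.5},{"dx":0,"dy":0,"dz":0,"wx":0,"wy":0,"wz":0.163,"hand":0.5},{"dx":0,"dy":0,"dz":0,"wx":0,"wy":0,"wz":0.163,"hand":0.5},{"dx":0,"dy":0,"dz":0,"wx":0,"wy":0,"wz":0.163,"hand":0.5},{"dx":0,"dy":0,"dz":0,"wx":0,"wy":0,"wz":0,"hand":0.5}]'
python3 - <<'E'
from h import *;from cell import *
s=sense();go(s["tool_pos"],s["ee_rot"],(.463,.185,.26,-11.5));print(s["joint_pos"],s["time_s"],s["grip_width"])
for n in("wrist","scene","side"):
    d=snapshot(n);np.savez(n+"1.npz",**d)
    if n=="wrist":cv2.imwrite("pics/w2.png",d["img"][:,:,::-1])
E
```

```text
time_s: 2.92
tool_pos: [0.465, 0.1789, 0.2705]
ee_rot: [0.0, 0.995, -0.103, -0.0]
ft_force: [0.4, 0.2, 1.5]
grip_width: 0.0436
finger_force: 0.0
now [0.465  0.1789 0.2705] yaw -11.88
shift [-0.0033 -0.0055  0.0105] turn [ 0.0002 -0.     -0.0066]
[ 0.22282925  0.04043298 -0.69012321  1.72117232  0.02635339  1.38941769
 -2.24971248] 2.925 0.04355518402065727
```

View pics/w2.png

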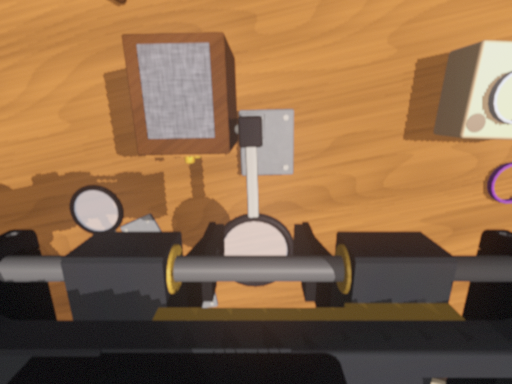

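The wrist view shows the clamp at (250,131), the lens arm from (252,147) to (253,213), the lens at (257,248), and the chest's left column edge at rows 35–155. The button side faces the chest.

Run:
```python
from h import *
w,s,e=[load(n+"1.npz") for n in("wrist","scene","side")]
im=w["img"].astype(int);h=cv2.cvtColor(w["img"],cv2.COLOR_RGB2HSV)
pts=[]
for v in range(152,208,4):
    r=[u for u in range(236,268) if h[v,u,1]<60 and h[v,u,2]>175]
    if r: pts.append((np.mean(r),v,len(r)))
P=np.array([onz(w,p[:2],.137)[:2] for p in pts]);print([ (round(a,1),b,c) for a,b,c in pts][::3])
vx=cv2.fitLine(P.astype(np.float32),cv2.DIST_L2,0,.01,.01).ravel();print("arm dir deg",np.degrees(np.arctan2(vx[1],vx[0])),"pt",vx[2:])
m=(w["img"].max(2)<60).astype(np.uint8);m[:110]=0;m[155:]=0;m[:,:234]=0;m[:,266:]=0
c=max(cv2.findContours(m,0,1)[0],key=cv2.contourArea);r=cv2.minAreaRect(c);print("clamp",r,onz(w,r[0],.14).round(4), [onz(w,q,.14).round(4)[:2].tolist() for q in cv2.boxPoints(r)])
# lens outer rim upper half
m=(w["img"].max(2)<70).astype(np.uint8);m[:213]=0;m[245:]=0;m[:,:215]=0;m[:,300:]=0
print("lens inner/outer visible cols at v=240",[u for u in range(215,300) if m[240,u]][:1],[u for u in range(215,300) if m[240,u]][-1:], "top",[v for v in range(210,245) if m[v,258]][:1])
for p in[(125,35),(222,34),(233,152),(133,153)]: print("chest",onz(w,p,.13).round(4))
for p in[(293,110),(293,175),(239,174)]: print("base",onz(w,p,.012).round(4))
print("TCP proj",proj(w,(.465,.179,.131)))
```

```text
[(np.float64(255.9), 152, 23), (np.float64(255.4), 164, 24), (np.float64(252.0), 176, 11), (np.float64(252.0), 188, 11), (np.float64(252.5), 200, 10)]
arm dir deg -17.18315 pt [0.47212362 0.18107574]Traceback (most recent call last):
  File "<stdin>", line 11, in <module>
ValueError: max() iterable argument is empty
```

Run:
```python
from h import *
w=load("wrist1.npz")
h=cv2.cvtColor(w["img"],cv2.COLOR_RGB2HSV);g=w["img"].max(2)
P=[]
for v in range(178,210,3):
    r=[u for u in range(240,266) if h[v,u,1]<60 and h[v,u,2]>175]
    P.append(onz(w,(np.mean(r),v),.137)[:2])
P=np.array(P);print(P[0].round(4),P[-1].round(4))
print(g[131,228:272].tolist());print(g[108:156,250].tolist())
m=(g<90).astype(np.uint8);m[:110]=0;m[152:]=0;m[:,:236]=0;m[:,266:]=0
c=max(cv2.findContours(m,0,1)[0],key=cv2.contourArea);r=cv2.boundingRect(c);ct=(r[0]+r[2]/2-.5,r[1]+r[3]/2-.5)
C=onz(w,ct,.14);print("clamp",r,C.round(4));
for A in(P[0],P[-1]):
    d=A-C[:2];print("dir",np.degrees(np.arctan2(d[1],d[0])),np.hypot(*d))
m=(g<80).astype(np.uint8)
print("lens row 235:",[u for u in range(212,305) if m[235,u]])
for p in[(125,35),(222,34),(233,152),(133,153)]: print("chest",onz(w,p,.13).round(4))
for p in[(293,110),(293,175),(239,174)]: print("base",onz(w,p,.012).round(4))
print("TCP proj",proj(w,(.465,.179,.131)))
```

```text
[0.4728 0.1828] [0.4392 0.1895]
[124, 98, 74, 65, 65, 70, 89, 117, 134, 129, 102, 77, 75, 79, 81, 80, 81, 81, 82, 81, 82, 83, 82, 84, 83, 84, 83, 83, 87, 87, 86, 85, 83, 106, 145, 171, 176, 179, 182, 182, 183, 184, 183, 184]
[197, 186, 170, 170, 169, 170, 170, 153, 114, 82, 78, 82, 85, 83, 84, 85, 85, 82, 83, 83, 84, 84, 86, 82, 84, 84, 83, 83, 83, 84, 84, 84, 83, 85, 83, 84, 81, 94, 136, 184, 210, 216, 217, 216, 217, 216, 216, 217]
clamp (236, 117, 25, 30) [0.5219 0.1763 0.14  ]
dir 172.4653744495432 0.0494952192325139
dir 170.94247644276254 0.08371270004901778
lens row 235: [212, 213, 214, 215, 216, 217, 218, 219, 220, 221, 222, 223, 224, 295, 296, 297, 298, 299, 300, 301, 302, 303, 304]
chest [0.6347 0.2735 0.13  ]
chest [0.6163 0.1816 0.13  ]
chest [0.5035 0.1973 0.13  ]
chest [0.5245 0.3031 0.13  ]
base [0.5309 0.1128 0.012 ]
base [0.4367 0.1292 0.012 ]
base [0.4552 0.2098 0.012 ]
TCP proj [256.99386801 182.79859544]
```

```bash
python3 -m crank '[{"dx":-0.0032,"dy":-0.0056,"dz":0.02,"wx":0,"wy":0,"wz":-0.024,"hand":0.5},{"dx":0,"dy":0,"dz":0.04,"wx":0,"wy":0,"wz":0,"hand":0.5},{"dx":0,"dy":0,"dz":0.04,"wx":0,"wy":0,"wz":0,"hand":0.5},{"dx":0,"dy":0,"dz":0.03,"wx":0,"wy":0,"wz":0,"hand":0.5},{"dx":0,"dy":0,"dz":0.017,"wx":0,"wy":0,"wz":0,"hand":0.5},{"dx":0,"dy":0,"dz":0.01,"wx":0,"wy":0,"wz":0,"hand":0.5},{"dx":0,"dy":0,"dz":0,"wx":0,"wy":0,"wz":0,"hand":0.5}]'
python3 - <<'E'
from h import *;from cell import *
d=snapshot("wrist");np.savez("wrist2.npz",**d);cv2.imwrite("pics/w3.png",d["img"][:,:,::-1])
E
```

```text
time_s: 3.95
tool_pos: [0.4629, 0.1859, 0.1137]
ee_rot: [-0.0, 0.996, -0.091, -0.0]
ft_force: [-0.6, -0.2, 1.2]
grip_width: 0.0436
finger_force: 0.0
```

View pics/w3.png

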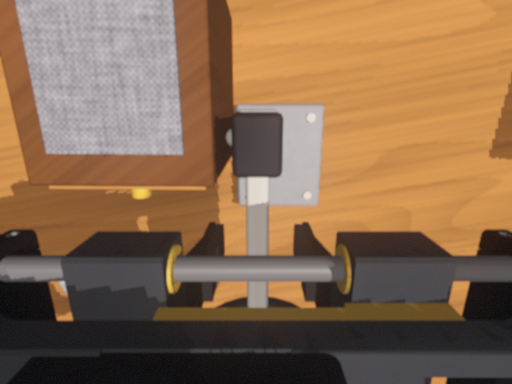

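The arm (columns 247–268) is centred between the fingers, clear of the chest, and the button shows at (230,137). I'll close and lift a little.

```bash
python3 -m crank '[{"dx":0,"dy":0,"dz":0,"wx":0,"wy":0,"wz":0,"hand":0.1},{"dx":0,"dy":0,"dz":0,"wx":0,"wy":0,"wz":0,"hand":0},{"dx":0,"dy":0,"dz":0,"wx":0,"wy":0,"wz":0,"hand":0},{"dx":0,"dy":0,"dz":0,"wx":0,"wy":0,"wz":0,"hand":0},{"dx":0,"dy":0,"dz":0,"wx":0,"wy":0,"wz":0,"hand":0}]' 55
python3 -m crank '[{"dx":0,"dy":0,"dz":-0.003,"wx":0,"wy":0,"wz":0,"hand":0},{"dx":0,"dy":0,"dz":-0.004,"wx":0,"wy":0,"wz":0,"hand":0},{"dx":0,"dy":0,"dz":-0.005,"wx":0,"wy":0,"wz":0,"hand":0},{"dx":0,"dy":0,"dz":-0.005,"wx":0,"wy":0,"wz":0,"hand":0},{"dx":0,"dy":0,"dz":0,"wx":0,"wy":0,"wz":0,"hand":0},{"dx":0,"dy":0,"dz":0,"wx":0,"wy":0,"wz":0,"hand":0}]'
python3 - <<'E'
from h import *;from cell import *
s=sense();print(s["wrist_torque"],s["joint_pos"]);go(s["tool_pos"],s["ee_rot"],(.49,.04,.133,-10.5),(.49,.04,.133,76.7))
E
```

```text
time_s: 4.62
tool_pos: [0.4629, 0.1863, 0.1136]
ee_rot: [-0.0, 0.996, -0.091, 0.0]
ft_force: [1.9, 1.9, -1.2]
grip_width: 0.0119
finger_force: 55.0
time_s: 5.38
tool_pos: [0.4626, 0.1858, 0.1305]
ee_rot: [0.0, 0.996, -0.092, -0.0]
ft_force: [1.0, -0.5, -10.0]
grip_width: 0.0116
finger_force: 55.0
[ 0.23779664  0.31414915 -0.0019885 ] [ 0.18529195  0.15855722 -0.7046052   1.91258987  0.11437576  1.11065969
 -2.3181811 ]
now [0.4626 0.1858 0.1305] yaw -10.5
shift [ 0.0535  0.1384 -0.0025] turn [ 0.0002  0.0002 -0.    ]
shift [0. 0. 0.] turn [ 0.      0.     -1.5219]
```

```bash
python3 -m crank '[{"dx":0.002,"dy":0.01,"dz":-0.001,"wx":0,"wy":0,"wz":0,"hand":0},{"dx":0.005,"dy":0.018,"dz":-0.003,"wx":0,"wy":0,"wz":0,"hand":0},{"dx":0.009,"dy":0.022,"dz":-0.003,"wx":0,"wy":0,"wz":0,"hand":0},{"dx":0.01,"dy":0.024,"dz":-0.003,"wx":0,"wy":0,"wz":0,"hand":0},{"dx":0.01,"dy":0.024,"dz":0,"wx":0,"wy":0,"wz":0,"hand":0},{"dx":0.009,"dy":0.022,"dz":0,"wx":0,"wy":0,"wz":0,"hand":0},{"dx":0.008,"dy":0.016,"dz":0,"wx":0,"wy":0,"wz":0,"hand":0},{"dx":0,"dy":0,"dz":0,"wx":0,"wy":0,"wz":-0.05,"hand":0}]'
python3 -m crank '[{"dx":0,"dy":0,"dz":0,"wx":0,"wy":0,"wz":-0.1,"hand":0},{"dx":0,"dy":0,"dz":0,"wx":0,"wy":0,"wz":-0.14,"hand":0},{"dx":0,"dy":0,"dz":0,"wx":0,"wy":0,"wz":-0.15,"hand":0},{"dx":0,"dy":0,"dz":0,"wx":0,"wy":0,"wz":-0.15,"hand":0},{"dx":0,"dy":0,"dz":0,"wx":0,"wy":0,"wz":-0.15,"hand":0},{"dx":0,"dy":0,"dz":0,"wx":0,"wy":0,"wz":-0.15,"hand":0},{"dx":0,"dy":0,"dz":0,"wx":0,"wy":0,"wz":-0.15,"hand":0},{"dx":0,"dy":0,"dz":0,"wx":0,"wy":0,"wz":-0.15,"hand":0}]'
python3 -m crank '[{"dx":0,"dy":0,"dz":0,"wx":0,"wy":0,"wz":-0.14,"hand":0},{"dx":0,"dy":0,"dz":0,"wx":0,"wy":0,"wz":-0.12,"hand":0},{"dx":0,"dy":0,"dz":0,"wx":0,"wy":0,"wz":-0.07,"hand":0},{"dx":0,"dy":0,"dz":0,"wx":0,"wy":0,"wz":0,"hand":0},{"dx":0,"dy":0,"dz":0,"wx":0,"wy":0,"wz":0,"hand":0}]'
python3 - <<'E'
from h import *;from cell import *
s=sense();print(s["wrist_torque"],s["joint_pos"]);go(s["tool_pos"],s["ee_rot"],(.512,-.076,s["tool_pos"][2],76.7))
for n in("scene","side"):
    d=snapshot(n);np.savez(n+"3.npz",**d)
s,e=load("scene3.npz"),load("side3.npz")
a=crop(s,205,115,335,245,3);b=crop(e,190,150,320,280,3)
cv2.imwrite("pics/c3.png",np.hstack([a,b]))
E
```

```text
time_s: 6.38
tool_pos: [0.4904, 0.04, 0.1404]
ee_rot: [0.0, 0.998, -0.068, -0.0]
ft_force: [-0.5, 1.2, -10.2]
grip_width: 0.0113
finger_force: 55.0
time_s: 7.38
tool_pos: [0.49, 0.0422, 0.1405]
ee_rot: [0.0, 0.875, 0.485, -0.0]
ft_force: [0.1, 0.3, -9.8]
grip_width: 0.0115
finger_force: 55.0
time_s: 8.0
tool_pos: [0.4901, 0.0423, 0.1406]
ee_rot: [0.0, 0.785, 0.619, -0.0]
ft_force: [1.3, 0.5, -9.6]
grip_width: 0.0114
finger_force: 55.0
[-0.26076195  0.07741313  0.00846384] [ 0.48411497  0.13016962 -0.69945744  1.91599807  0.09275424  1.1274849
 -0.48665979]
now [0.4901 0.0423 0.1406] yaw 76.5
shift [-0.1099  0.0489  0.    ] turn [-0.      0.0001 -0.0035]
```

View pics/c3.png

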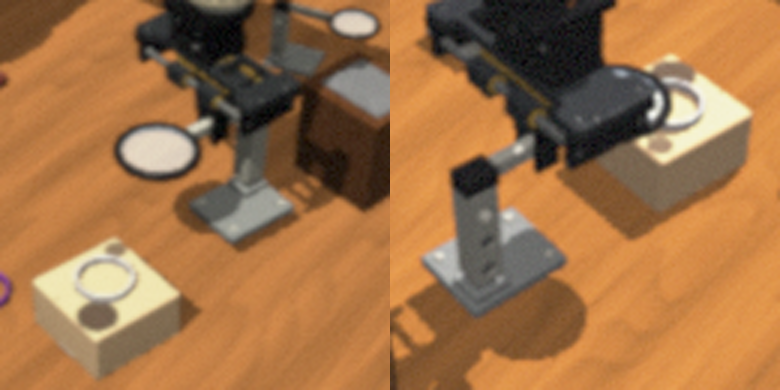

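The magnifier hangs level. In the scene crop the lens is at (158,150), the bangle at (105,278). The side crop shows the post clear of the brick with two free holes below the button at (487,215).

Run:
```python
from h import *;from cell import *
s=load("scene3.npz");g=s["img"].max(2);z=sense()["tool_pos"][2]-.1136+.131
m=(g<85).astype(np.uint8);k=np.zeros_like(m);k[155:176,242:274]=m[155:176,242:274]
c=max(cv2.findContours(k,0,1)[0],key=cv2.contourArea);el=cv2.fitEllipse(cv2.convexHull(c));L=onz(s,el[0],z);print(el,z,L.round(4),"eye",onz(s,(205+157/3,115+149.5/3),z).round(4))
h=cv2.cvtColor(s["img"],cv2.COLOR_RGB2HSV);m=((h[...,1]<45)&(h[...,2]>110)).astype(np.uint8);k=np.zeros_like(m);k[192:225,222:258]=m[192:225,222:258]
c=max(cv2.findContours(cv2.morphologyEx(k,cv2.MORPH_CLOSE,np.ones((3,3),np.uint8)),0,1)[0],key=cv2.contourArea);el=cv2.fitEllipse(cv2.convexHull(c))
B=onz(s,el[0],.069);print("bangle",el,B.round(4),"eye",onz(s,(205+105/3,115+277.5/3),.069).round(4))
# brick top mask
m=((h[...,0]>15)&(h[...,0]<35)&(h[...,1]>35)&(h[...,1]<110)&(h[...,2]>205)).astype(np.uint8);k=np.zeros_like(m);k[188:245,210:270]=m[188:245,210:270]
c=max(cv2.findContours(cv2.morphologyEx(k,cv2.MORPH_CLOSE,np.ones((7,7),np.uint8)),0,1)[0],key=cv2.contourArea)
q=cv2.approxPolyDP(cv2.convexHull(c),4,True)[:,0];W=np.array([onz(s,p,.064)[:2] for p in q.astype(float)]);print(q.tolist(),W.round(4).tolist(),W.mean(0))
```

```text
((257.38836669921875, 165.08229064941406), (18.65195655822754, 27.721214294433594), 89.8619613647461) 0.1579879031270966 [ 0.4751 -0.0364  0.158 ] eye [ 0.4742 -0.0355  0.158 ]
bangle ((239.19140625, 207.2993927001953), (15.743430137634277, 20.391704559326172), 87.80463409423828) [ 0.4935 -0.1538  0.069 ] eye [ 0.4961 -0.153   0.069 ]
[[243, 194], [263, 213], [236, 228], [216, 208]] [[0.4606, -0.0934], [0.5657, -0.1234], [0.5398, -0.2264], [0.4342, -0.1981]] [ 0.50006873 -0.16032365]
```

```bash
python3 -m crank '[{"dx":-0.006,"dy":0.003,"dz":0,"wx":0,"wy":0,"wz":0,"hand":0},{"dx":-0.014,"dy":0.006,"dz":0,"wx":0,"wy":0,"wz":0,"hand":0},{"dx":-0.02,"dy":0.008,"dz":0,"wx":0,"wy":0,"wz":0,"hand":0},{"dx":-0.025,"dy":0.01,"dz":0,"wx":0,"wy":0,"wz":0,"hand":0},{"dx":-0.022,"dy":0.01,"dz":0,"wx":0,"wy":0,"wz":0,"hand":0},{"dx":-0.015,"dy":0.006,"dz":0,"wx":0,"wy":0,"wz":0,"hand":0},{"dx":-0.008,"dy":0.004,"dz":0,"wx":0,"wy":0,"wz":0,"hand":0},{"dx":0,"dy":0,"dz":0,"wx":0,"wy":0,"wz":0,"hand":0}]'
python3 -m crank '[{"dx":0,"dy":0,"dz":0.006,"wx":0,"wy":0,"wz":0,"hand":0},{"dx":0,"dy":0,"dz":0.007,"wx":0,"wy":0,"wz":0,"hand":0},{"dx":0,"dy":0,"dz":0.006,"wx":0,"wy":0,"wz":0,"hand":0},{"dx":0,"dy":0,"dz":0.003,"wx":0,"wy":0,"wz":0,"hand":0},{"dx":0,"dy":0,"dz":0,"wx":0,"wy":0,"wz":0,"hand":0}]'
python3 - <<'E'
from h import *;from cell import *
S=sense();print(S["tool_pos"],S["ft_force"],S["wrist_torque"])
for n in("scene","side"):
    d=snapshot(n);np.savez(n+"4.npz",**d)
s,e=load("scene4.npz"),load("side4.npz");z=S["tool_pos"][2]+.0174
a=crop(s,200,140,330,270,3);b=crop(e,190,130,320,260,3)
cv2.imwrite("pics/c4.png",np.hstack([a,b]))
g=s["img"].max(2);m=(g<85).astype(np.uint8)
c=[x for x in cv2.findContours(m[185:225,215:280],0,1,offset=(215,185))[0] if cv2.contourArea(x)>60]
for x in c: el=cv2.fitEllipse(cv2.convexHull(x));print(el,onz(s,el[0],z).round(4))
E
```

```text
time_s: 9.1
tool_pos: [0.5104, -0.0758, 0.1405]
ee_rot: [-0.0, 0.785, 0.619, 0.0]
ft_force: [-1.0, 0.6, -9.4]
grip_width: 0.0114
finger_force: 55.0
time_s: 9.72
tool_pos: [0.5102, -0.0753, 0.1183]
ee_rot: [-0.0, 0.785, 0.62, -0.0]
ft_force: [1.3, 0.2, -8.9]
grip_width: 0.0114
finger_force: 55.0
[ 0.5101521  -0.07531126  0.11828364] [ 1.27089906  0.19964282 -8.85268376] [-0.29155184  0.16430662 -0.00498692]
((272.0, 185.5), (10.004999160766602, 31.63858413696289), 0.0) [ 0.5564 -0.0664  0.1357]
```

View pics/c4.png

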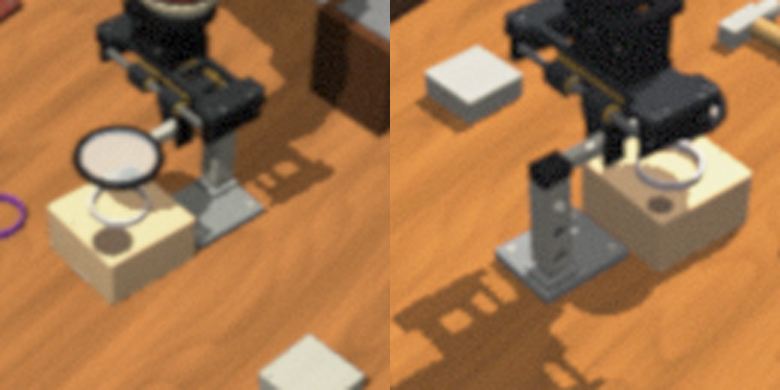

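The scene crop shows the lens rim at (119,157) above the bangle at (120,205), and the base clear of the brick. The side crop shows the base beside the brick, still a few millimetres up.

Run:
```python
from h import *
s=load("scene4.npz");g=s["img"].max(2)
for th in(75,85,100):
    m=(g<th).astype(np.uint8);k=np.zeros_like(m);k[179:206,223:253]=m[179:206,223:253]
    c=max(cv2.findContours(k,0,1)[0],key=cv2.contourArea);el=cv2.fitEllipse(cv2.convexHull(c));L=onz(s,el[0],.1357);print(el,L.round(4))
x=np.array([-.2334,-.9724]);print("pred",np.array([.5102,-.0753])+.08*x)
```

```text
((238.56240844726562, 193.081298828125), (19.178035736083984, 27.546382904052734), 98.29196166992188) [ 0.4962 -0.1589  0.1357]
((238.4995574951172, 193.1743621826172), (19.289777755737305, 28.310060501098633), 98.80204010009766) [ 0.4963 -0.1594  0.1357]
((238.29931640625, 193.27293395996094), (19.40510368347168, 28.73992156982422), 101.22515106201172) [ 0.4961 -0.1601  0.1357]
pred [ 0.491528 -0.153092]
```

```bash
python3 -m crank '[{"dx":0,"dy":0,"dz":0.0015,"wx":0,"wy":0,"wz":0,"hand":0},{"dx":0,"dy":0,"dz":0.0015,"wx":0,"wy":0,"wz":0,"hand":0},{"dx":0,"dy":0,"dz":0.001,"wx":0,"wy":0,"wz":0,"hand":0},{"dx":0,"dy":0,"dz":0.0008,"wx":0,"wy":0,"wz":0,"hand":0},{"dx":0,"dy":0,"dz":0,"wx":0,"wy":0,"wz":0,"hand":0},{"dx":0,"dy":0,"dz":0,"wx":0,"wy":0,"wz":0,"hand":0}]'
python3 - <<'E'
from h import *;from cell import *
d=snapshot("scene");np.savez("scene5.npz",**d);g=d["img"].max(2)
for v in(184,188,192,196): print(v,[u for u in range(215,262) if g[v,u]<85])
for u in(232,236,240,244): print(u,[v for v in range(172,212) if g[v,u]<85])
E
```

```text
time_s: 10.58
tool_pos: [0.5104, -0.0762, 0.1144]
ee_rot: [0.0, 0.785, 0.619, -0.0]
ft_force: [-3.7, -3.1, -0.3]
grip_width: 0.0111
finger_force: 55.0
184 [258, 259, 260, 261]
188 [227, 251, 252, 259, 260, 261]
192 [225, 253]
196 [225, 226, 252, 253]
232 [185, 201, 202]
236 [202, 203]
240 [202, 203]
244 [202, 203]
```

Run:
```python
from h import *
d=load("scene5.npz");g=d["img"].max(2)
for u in(236,240): print(g[178:190,u].tolist())
print(onz(d,(239.2,193.3),.131).round(4))
# predicted rim for a lens at given centre: extents
for C in((.4935,-.1538),(.492,-.153),(.496,-.155)):
    a=np.linspace(0,6.28,90);p=np.array([proj(d,(C[0]+.048*np.cos(t),C[1]+.048*np.sin(t),z)) for t in a for z in(.126,.136)]);print(C,p.min(0).round(1),p.max(0).round(1))
```

```text
[206, 200, 198, 196, 178, 114, 95, 155, 196, 221, 223, 223]
[194, 196, 195, 185, 156, 103, 111, 166, 210, 222, 226, 227]
[ 0.4951 -0.1545  0.131 ]
(0.4935, -0.1538) [223.4 181.5] [254.4 204.9]
(0.492, -0.153) [223.2 181.2] [254.2 204.5]
(0.496, -0.155) [223.8 182.1] [254.9 205.4]
```

```bash
python3 -m crank '[{"dx":0,"dy":0,"dz":0,"wx":0,"wy":0,"wz":0,"hand":0.3},{"dx":0,"dy":0,"dz":0,"wx":0,"wy":0,"wz":0,"hand":0.65},{"dx":0,"dy":0,"dz":0,"wx":0,"wy":0,"wz":0,"hand":0.65},{"dx":0,"dy":0,"dz":-0.005,"wx":0,"wy":0,"wz":0,"hand":0.65},{"dx":0,"dy":0,"dz":-0.02,"wx":0,"wy":0,"wz":0,"hand":0.65},{"dx":0,"dy":0,"dz":-0.04,"wx":0,"wy":0,"wz":0,"hand":0.65},{"dx":0,"dy":0,"dz":-0.04,"wx":0,"wy":0,"wz":0,"hand":0.65},{"dx":0,"dy":0,"dz":-0.03,"wx":0,"wy":0,"wz":0,"hand":0.65}]' 15
python3 -m crank '[{"dx":0,"dy":0,"dz":-0.02,"wx":0,"wy":0,"wz":0,"hand":0.65},{"dx":0,"dy":0,"dz":0,"wx":0,"wy":0,"wz":0,"hand":0.65},{"dx":0,"dy":0,"dz":0,"wx":0,"wy":0,"wz":0,"hand":0.65}]'
python3 - <<'E'
from h import *;from cell import *
for n in("scene","side","wrist"):
    d=snapshot(n);np.savez(n+"6.npz",**d)
w=d;s=load("scene6.npz");S=sense();print(S["time_s"])
T=np.array(S["tool_pos"]);g=w["img"].max(2)
p=proj(w,(.5244,-.0179,.14));print("pred clamp px",p)
x,y=int(p[0]),int(p[1]);print(g[y,x-24:x+25].tolist(),g[y-26:y+40,x].tolist())
cv2.imwrite("pics/w6.png",np.hstack([w["img"][60:360,100:400,::-1],crop(s,200,140,300,240,3)]))
E
```

```text
time_s: 11.62
tool_pos: [0.5107, -0.0752, 0.2511]
ee_rot: [0.001, 0.785, 0.62, 0.001]
ft_force: [0.9, -0.6, -0.5]
grip_width: 0.0561
finger_force: 0.0
time_s: 12.0
tool_pos: [0.51, -0.0754, 0.268]
ee_rot: [-0.0, 0.785, 0.62, -0.0]
ft_force: [-0.7, 0.5, -0.2]
grip_width: 0.0568
finger_force: 0.0
12.15
pred clamp px [260.35212893 127.95139429]
[141, 139, 139, 138, 137, 138, 152, 170, 171, 153, 118, 84, 74, 80, 82, 80, 81, 82, 83, 84, 83, 84, 82, 83, 81, 85, 83, 83, 83, 84, 85, 81, 80, 84, 121, 164, 177, 180, 178, 180, 179, 179, 180, 181, 181, 180, 180, 180, 180] [133, 135, 133, 134, 133, 134, 131, 124, 120, 123, 123, 120, 109, 89, 74, 74, 80, 82, 83, 84, 82, 82, 84, 82, 83, 82, 81, 82, 84, 83, 83, 84, 85, 84, 84, 85, 83, 83, 83, 84, 86, 85, 86, 102, 150, 190, 210, 216, 215, 216, 216, 216, 216, 216, 217, 217, 217, 218, 218, 219, 218, 219, 219, 219, 220, 220]
```

View pics/w6.png

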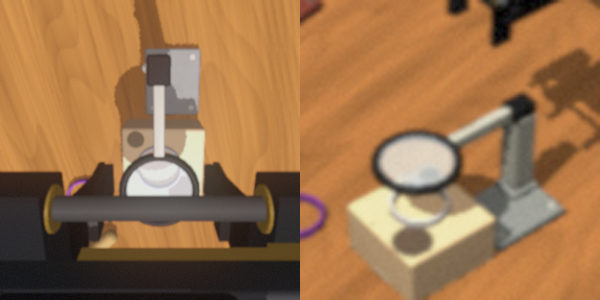

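The wrist crop shows the clamp, the arm and the lens ring concentric with the bangle. The scene crop shows the magnifier standing freely. I'll check the arm line against the tool's x line.

Run:
```python
from h import *;from cell import *
w=load("wrist6.npz");S=sense();T=np.array(S["tool_pos"]);q=S["ee_rot"];R=Ro.from_quat([q[1],q[2],q[3],q[0]])
h=cv2.cvtColor(w["img"],cv2.COLOR_RGB2HSV);g=w["img"].max(2)
print("tool line px",[proj(w,T+R.apply([a,0,T[2]-.137+0])*np.array([1,1,1]) if 0 else np.r_[(T+R.apply([a,0,0]))[:2],.139]).round(1).tolist() for a in(0,.02,.04,.06,.08)])
for v in(146,150,160,170,180,190,200,210):
    r=[u for u in range(240,280) if h[v,u,1]<60 and h[v,u,2]>195];print(v,r[0] if r else 0,r[-1] if r else 0, (R.inv().apply(onz(w,((r[0]+r[-1])/2,v),.139)-T)*1e3).round(1)[:2] if r else "")
print("clamp tool xy",(R.inv().apply(onz(w,(258,130),.14)-T)*1e3).round(1)[:2])
B=None
m=((h[...,1]<60)).astype(np.uint8)
```

```text
tool line px [[259.4, 184.7], [259.5, 166.2], [259.5, 147.1], [259.5, 127.1], [259.6, 106.4]]
146 0 0 
150 254 263 [37.  -0.8]
160 255 263 [26.6 -0.3]
170 255 263 [16.  -0.3]
180 255 263 [ 5.1 -0.2]
190 255 263 [-5.9 -0.2]
200 254 263 [-17.2  -0.8]
210 255 263 [-28.7  -0.2]
clamp tool xy [57.2 -1.3]
```

```bash
python3 -m crank '[{"dx":0.028,"dy":0,"dz":0,"wx":0,"wy":0,"wz":0,"hand":0.65},{"dx":0.03,"dy":-0.0005,"dz":0.02,"wx":0,"wy":0,"wz":0,"hand":0.65},{"dx":0,"dy":0,"dz":0.04,"wx":0,"wy":0,"wz":0,"hand":0.65},{"dx":0,"dy":0,"dz":0.04,"wx":0,"wy":0,"wz":0,"hand":0.65},{"dx":0,"dy":0,"dz":0.035,"wx":0,"wy":0,"wz":0,"hand":0.65},{"dx":0,"dy":0,"dz":0.03,"wx":0,"wy":0,"wz":0,"hand":0.65},{"dx":0,"dy":0,"dz":0.018,"wx":0,"wy":0,"wz":0,"hand":0.65},{"dx":0,"dy":0,"dz":0,"wx":0,"wy":0,"wz":0,"hand":0.65}]'
python3 -m crank '[{"dx":0,"dy":0,"dz":0,"wx":0,"wy":0,"wz":0,"hand":0.65},{"dx":0,"dy":0,"dz":0,"wx":0,"wy":0,"wz":0,"hand":0.65}]'
python3 - <<'E'
from h import *;from cell import *
for n in("scene","side"):
    d=snapshot(n);np.savez(n+"7.npz",**d)
s,e=load("scene7.npz"),load("side7.npz")
cv2.imwrite("pics/c7.png",np.hstack([crop(s,215,140,315,240,4),crop(e,200,150,300,250,4)]))
E
```

```text
time_s: 13.15
tool_pos: [0.5224, -0.0188, 0.0847]
ee_rot: [-0.001, 0.785, 0.62, -0.001]
ft_force: [1.2, -0.5, 0.4]
grip_width: 0.0569
finger_force: 0.0
time_s: 13.4
tool_pos: [0.5241, -0.0189, 0.0869]
ee_rot: [0.001, 0.785, 0.62, 0.001]
ft_force: [0.2, 0.1, 0.7]
grip_width: 0.0562
finger_force: 0.0
```

View pics/c7.png

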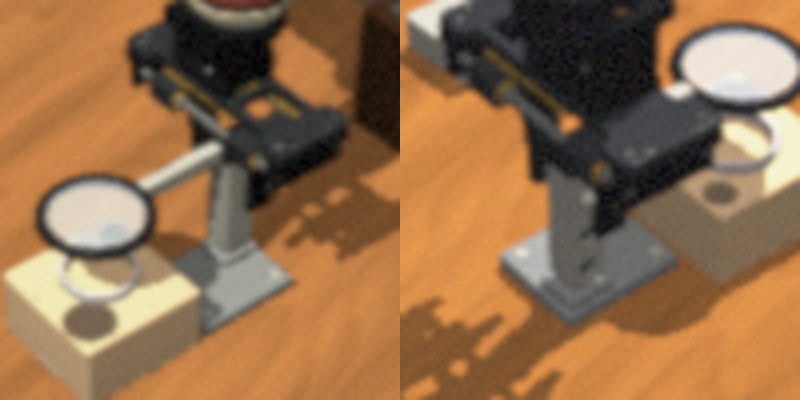

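Both crops show the fingers straddling the tube at button height, without touching, and the lens over the bangle. I'll close on tube and button gently.

```bash
python3 -m crank '[{"dx":0,"dy":0,"dz":0,"wx":0,"wy":0,"wz":0,"hand":0.5},{"dx":0,"dy":0,"dz":0,"wx":0,"wy":0,"wz":0,"hand":0.4},{"dx":0,"dy":0,"dz":0,"wx":0,"wy":0,"wz":0,"hand":0.3},{"dx":0,"dy":0,"dz":0,"wx":0,"wy":0,"wz":0,"hand":0.2},{"dx":0,"dy":0,"dz":0,"wx":0,"wy":0,"wz":0,"hand":0.1},{"dx":0,"dy":0,"dz":0,"wx":0,"wy":0,"wz":0,"hand":0.1},{"dx":0,"dy":0,"dz":0,"wx":0,"wy":0,"wz":0,"hand":0.1},{"dx":0,"dy":0,"dz":0,"wx":0,"wy":0,"wz":0,"hand":0.1}]' 15
```

```text
time_s: 14.5
tool_pos: [0.5231, -0.0188, 0.0857]
ee_rot: [-0.0, 0.785, 0.62, -0.0]
ft_force: [-2.4, 0.4, 0.1]
grip_width: 0.0261
finger_force: 15.0
```

```bash
python3 -m crank '[{"dx":0,"dy":0,"dz":-0.002,"wx":0,"wy":0,"wz":0,"hand":0.1},{"dx":0,"dy":0,"dz":-0.003,"wx":0,"wy":0,"wz":0,"hand":0.1},{"dx":0,"dy":0,"dz":-0.003,"wx":0,"wy":0,"wz":0,"hand":0.1},{"dx":0,"dy":0,"dz":-0.002,"wx":0,"wy":0,"wz":0,"hand":0.1},{"dx":0,"dy":0,"dz":0,"wx":0,"wy":0,"wz":0,"hand":0.1}]'
```

```text
time_s: 15.12
tool_pos: [0.5233, -0.0188, 0.0962]
ee_rot: [0.0, 0.785, 0.62, -0.0]
ft_force: [-2.5, 0.6, 0.3]
grip_width: 0.0257
finger_force: 15.0
```

Run:
```python
from h import *;from cell import *
S=sense();print(S["tool_pos"],S["ft_force"])
d=snapshot("side");np.savez("side8.npz",**d);e7=load("side7.npz")
# lens lower rim row shift at a column (rise of lens) in side view
for n,x in(("7",e7),("8",d)):
    g=x["img"].max(2);print(n,[[v for v in range(135,190) if g[v,u]<75][:30] for u in(284,288)])
a,b=proj(d,(.495,-.154,.131)),proj(d,(.495,-.154,.141));print(a,b)
```

```text
[ 0.52325105 -0.01876798  0.09617337] [-2.46945711  0.62414672  0.28874998]
7 [[176, 177], [176, 177]]
8 [[173, 174], [173, 174]]
[283.45297371 165.31262333] [283.66070014 162.31584118]
```

The lens rim rose 3 px, which is 10 mm, and the base is not being lifted. Continuing.

```bash
python3 -m crank '[{"dx":0,"dy":0,"dz":-0.003,"wx":0,"wy":0,"wz":0,"hand":0.1},{"dx":0,"dy":0,"dz":-0.004,"wx":0,"wy":0,"wz":0,"hand":0.1},{"dx":0,"dy":0,"dz":-0.004,"wx":0,"wy":0,"wz":0,"hand":0.1},{"dx":0,"dy":0,"dz":-0.003,"wx":0,"wy":0,"wz":0,"hand":0.1},{"dx":0,"dy":0,"dz":-0.002,"wx":0,"wy":0,"wz":0,"hand":0.1},{"dx":0,"dy":0,"dz":-0.001,"wx":0,"wy":0,"wz":0,"hand":0.1},{"dx":0,"dy":0,"dz":0,"wx":0,"wy":0,"wz":0,"hand":0.1},{"dx":0,"dy":0,"dz":0,"wx":0,"wy":0,"wz":0,"hand":0.1}]'
python3 -m crank '[{"dx":0,"dy":0,"dz":-0.001,"wx":0,"wy":0,"wz":0,"hand":0.1},{"dx":0,"dy":0,"dz":-0.001,"wx":0,"wy":0,"wz":0,"hand":0.1},{"dx":0,"dy":0,"dz":0,"wx":0,"wy":0,"wz":0,"hand":0.1}]'
python3 -m crank '[{"dx":0,"dy":0,"dz":-0.0006,"wx":0,"wy":0,"wz":0,"hand":0.1},{"dx":0,"dy":0,"dz":0,"wx":0,"wy":0,"wz":0,"hand":0.1}]'
```

```text
time_s: 16.18
tool_pos: [0.5233, -0.0187, 0.1133]
ee_rot: [0.0, 0.785, 0.62, -0.0]
ft_force: [-5.6, 3.1, 6.1]
grip_width: 0.0258
finger_force: 15.0
time_s: 16.55
tool_pos: [0.5233, -0.0188, 0.1147]
ee_rot: [-0.0, 0.785, 0.62, 0.0]
ft_force: [-2.1, 2.3, 0.3]
grip_width: 0.0259
finger_force: 15.0
time_s: 16.8
tool_pos: [0.5233, -0.0188, 0.1153]
ee_rot: [-0.0, 0.785, 0.62, 0.0]
ft_force: [-2.4, 1.9, -2.0]
grip_width: 0.0258
finger_force: 15.0
```

```bash
python3 -m crank '[{"dx":0,"dy":0,"dz":-0.0004,"wx":0,"wy":0,"wz":0,"hand":0.1},{"dx":0,"dy":0,"dz":0,"wx":0,"wy":0,"wz":0,"hand":0.1},{"dx":0,"dy":0,"dz":0,"wx":0,"wy":0,"wz":0,"hand":0.1}]'
python3 - <<'E'
from h import *;from cell import *
d=snapshot("side");np.savez("side9.npz",**d);s=snapshot("scene");np.savez("scene9.npz",**s);e7=load("side7.npz");s7=load("scene7.npz")
for n,x in(("7",e7),("9",d)):
    g=x["img"].max(2);print(n,[[v for v in range(135,190) if g[v,u]<75] for u in(284,288)])
p=proj(d,(.505,-.0134,.10)).round(1);print("button px",p,"exp rise",proj(d,(.495,-.154,.131))-proj(d,(.495,-.154,.161)))
h=d["img"];u,v=p.astype(int);print("new\n",h.max(2)[v-8:v+14,u-10:u+14:1][::2].tolist())
# base movement in both views: difference over base region
for n,a,b,r in(("side",e7,d,(215,235,222,268)),("scene",s7,s,(205,225,262,290))):
    A=a["img"][r[0]:r[1],r[2]:r[3]].astype(int);B=b["img"][r[0]:r[1],r[2]:r[3]].astype(int);print(n,"diff",np.abs(A-B).mean())
E
```

```text
time_s: 17.18
tool_pos: [0.5233, -0.0188, 0.1157]
ee_rot: [-0.0, 0.785, 0.62, 0.0]
ft_force: [-2.0, 2.0, -2.6]
grip_width: 0.0259
finger_force: 15.0
7 [[176, 177], [176, 177]]
9 [[167], [167, 168]]
button px [248.1 200.1] exp rise [-0.6302924   9.09296445]
new
 [[97, 94, 94, 94, 96, 93, 71, 37, 27, 28, 26, 31, 27, 30, 42, 53, 47, 27, 29, 47, 68, 86, 103, 109], [99, 93, 96, 94, 92, 93, 76, 38, 20, 34, 15, 29, 48, 89, 133, 143, 121, 100, 102, 112, 117, 120, 120, 123], [96, 96, 94, 93, 93, 88, 80, 54, 40, 49, 53, 75, 123, 183, 210, 195, 150, 122, 119, 121, 120, 125, 121, 122], [99, 95, 95, 96, 95, 98, 95, 104, 119, 134, 129, 121, 139, 186, 210, 197, 152, 121, 117, 121, 120, 120, 117, 123], [97, 93, 96, 95, 95, 93, 93, 111, 125, 126, 115, 107, 102, 122, 141, 147, 130, 119, 121, 120, 116, 120, 117, 121], [99, 94, 97, 95, 93, 97, 90, 93, 95, 96, 92, 95, 102, 114, 115, 111, 104, 102, 110, 114, 117, 118, 120, 121], [102, 91, 98, 96, 95, 93, 97, 96, 96, 97, 94, 91, 99, 109, 108, 108, 105, 109, 107, 109, 111, 116, 118, 117], [101, 90, 95, 94, 96, 95, 94, 94, 88, 79, 84, 86, 99, 107, 111, 108, 108, 109, 108, 105, 102, 106, 110, 110], [97, 92, 90, 92, 95, 95, 87, 74, 61, 74, 92, 96, 114, 129, 120, 110, 107, 106, 107, 108, 109, 109, 109, 106], [138, 103, 90, 90, 93, 92, 92, 93, 95, 98, 97, 97, 112, 125, 122, 111, 109, 106, 112, 110, 111, 106, 108, 109], [150, 97, 74, 83, 91, 95, 93, 92, 80, 72, 78, 93, 109, 107, 110, 109, 110, 106, 108, 108, 109, 109, 106, 105]]
side diff 9.21268115942029
scene diff 3.023214285714286
```

A bright dome shows just under the pad at about (252,197), and the rim rose 9 px, which is 30 mm. I'll check the lock by pushing gently down.

```bash
python3 -m crank '[{"dx":0,"dy":0,"dz":0.0007,"wx":0,"wy":0,"wz":0,"hand":0.1},{"dx":0,"dy":0,"dz":0.0007,"wx":0,"wy":0,"wz":0,"hand":0.1},{"dx":0,"dy":0,"dz":0,"wx":0,"wy":0,"wz":0,"hand":0.1},{"dx":0,"dy":0,"dz":0,"wx":0,"wy":0,"wz":0,"hand":0.1}]'
python3 - <<'E'
from h import *
d=load("side9.npz");e3=load("side6.npz")
c=np.array([.5238,-.0182]);y=np.array([.972,-.2334])
for k in(.013,.0195): print(k,proj(d,np.r_[c-k*y,.1]).round(1))
v=193
print("before (side6, button out):");g=e3["img"].max(2);print(g[190:206:2,240:262].tolist())
print("now");g=d["img"].max(2);print(g[190:206:2,240:262].tolist())
E
```

```text
time_s: 17.77
tool_pos: [0.5233, -0.0188, 0.1147]
ee_rot: [0.0, 0.785, 0.62, 0.0]
ft_force: [-4.2, 3.1, 4.4]
grip_width: 0.0265
finger_force: 15.0
0.013 [246.6 198.7]
0.0195 [248.2 200.1]
before (side6, button out):
[[30, 32, 31, 38, 29, 33, 30, 35, 41, 57, 105, 165, 205, 191, 142, 117, 118, 120, 115, 117, 121, 135], [40, 24, 22, 28, 34, 50, 70, 73, 83, 93, 123, 178, 207, 192, 141, 121, 113, 116, 117, 118, 116, 118], [82, 74, 67, 67, 75, 87, 90, 87, 88, 90, 118, 173, 205, 186, 143, 120, 117, 117, 119, 118, 119, 117], [92, 86, 90, 91, 87, 88, 91, 88, 91, 93, 124, 176, 205, 189, 140, 120, 115, 116, 116, 114, 113, 119], [91, 91, 90, 95, 93, 107, 124, 140, 146, 136, 137, 177, 203, 188, 143, 117, 111, 116, 115, 115, 117, 114], [92, 98, 90, 89, 88, 108, 117, 129, 135, 119, 101, 116, 138, 142, 126, 113, 115, 114, 116, 114, 114, 111], [91, 92, 88, 89, 88, 90, 91, 91, 89, 91, 100, 111, 110, 103, 102, 106, 103, 115, 113, 112, 114, 116], [93, 95, 88, 90, 89, 93, 87, 91, 91, 92, 95, 102, 105, 102, 106, 103, 104, 103, 104, 108, 110, 115]]
now
[[92, 95, 94, 93, 75, 47, 22, 23, 27, 26, 28, 27, 21, 29, 35, 22, 30, 38, 36, 24, 30, 52], [94, 94, 96, 93, 71, 37, 27, 28, 26, 31, 27, 30, 42, 53, 47, 27, 29, 47, 68, 86, 103, 109], [96, 94, 92, 93, 76, 38, 20, 34, 15, 29, 48, 89, 133, 143, 121, 100, 102, 112, 117, 120, 120, 123], [94, 93, 93, 88, 80, 54, 40, 49, 53, 75, 123, 183, 210, 195, 150, 122, 119, 121, 120, 125, 121, 122], [95, 96, 95, 98, 95, 104, 119, 134, 129, 121, 139, 186, 210, 197, 152, 121, 117, 121, 120, 120, 117, 123], [96, 95, 95, 93, 93, 111, 125, 126, 115, 107, 102, 122, 141, 147, 130, 119, 121, 120, 116, 120, 117, 121], [97, 95, 93, 97, 90, 93, 95, 96, 92, 95, 102, 114, 115, 111, 104, 102, 110, 114, 117, 118, 120, 121], [98, 96, 95, 93, 97, 96, 96, 97, 94, 91, 99, 109, 108, 108, 105, 109, 107, 109, 111, 116, 118, 117]]
```

The dome shows at the same pixels, (245–249, 198–200), as when it was fully out before, and the downward push is resisted. I'll let go and back off upward.

```bash
python3 -m crank '[{"dx":0,"dy":0,"dz":-0.0006,"wx":0,"wy":0,"wz":0,"hand":0.1},{"dx":0,"dy":0,"dz":0,"wx":0,"wy":0,"wz":0,"hand":0.4},{"dx":0,"dy":0,"dz":0,"wx":0,"wy":0,"wz":0,"hand":0.7},{"dx":0,"dy":0,"dz":0,"wx":0,"wy":0,"wz":0,"hand":0.7},{"dx":0,"dy":0,"dz":0,"wx":0,"wy":0,"wz":0,"hand":0.7},{"dx":0,"dy":0,"dz":-0.01,"wx":0,"wy":0,"wz":0,"hand":0.7},{"dx":0,"dy":0,"dz":-0.03,"wx":0,"wy":0,"wz":0,"hand":0.7},{"dx":0,"dy":0,"dz":-0.05,"wx":0,"wy":0,"wz":0,"hand":0.7}]'
python3 -m crank '[{"dx":0,"dy":0,"dz":-0.05,"wx":0,"wy":0,"wz":0,"hand":0.7},{"dx":-0.03,"dy":0,"dz":-0.03,"wx":0,"wy":0,"wz":0,"hand":0.7},{"dx":-0.03,"dy":0,"dz":-0.01,"wx":0,"wy":0,"wz":0,"hand":0.7},{"dx":0,"dy":0,"dz":0,"wx":0,"wy":0,"wz":0,"hand":0.7},{"dx":0,"dy":0,"dz":0,"wx":0,"wy":0,"wz":0,"hand":0.7}]'
python3 - <<'E'
from h import *;from cell import *
D={}
for n in("scene","side","wrist"):
    D[n]=snapshot(n);np.savez(n+"10.npz",**D[n])
s,e,w=D["scene"],D["side"],D["wrist"]
g=e["img"].max(2);print("button now");print(g[190:206:2,240:262].tolist())
for n,d,roi in(("scene",s,(222,170,258,202)),("side",e,(262,138,308,176))):
    g=d["img"].max(2);m=(g<85).astype(np.uint8);x0,y0,x1,y1=roi;k=np.zeros_like(m);k[y0:y1,x0:x1]=m[y0:y1,x0:x1]
    c=np.vstack([c for c in cv2.findContours(k,0,1)[0] if cv2.contourArea(c)>1 or len(c)>2]);el=cv2.fitEllipse(cv2.convexHull(c));D[n+"l"]=el[0];print(n,el,onz(d,el[0],.161).round(4))
print("lens tri",tri((s,D["scenel"]),(e,D["sidel"])).round(4))
S=sense();T=np.array(S["tool_pos"]);q=S["ee_rot"];R=Ro.from_quat([q[1],q[2],q[3],q[0]])
h=cv2.cvtColor(s["img"],cv2.COLOR_RGB2HSV);m=((h[...,1]<45)&(h[...,2]>110)).astype(np.uint8);k=np.zeros_like(m);k[192:225,222:258]=m[192:225,222:258]
c=max(cv2.findContours(cv2.morphologyEx(k,cv2.MORPH_CLOSE,np.ones((3,3),np.uint8)),0,1)[0],key=cv2.contourArea);el=cv2.fitEllipse(cv2.convexHull(c));print("bangle",el,onz(s,el[0],.069).round(4))
s6=load("scene6.npz");r=np.s_[200:225,262:290];print("base diff vs before",np.abs(s["img"][r].astype(int)-s6["img"][r].astype(int)).mean())
E
```

```text
time_s: 18.77
tool_pos: [0.5224, -0.0189, 0.2054]
ee_rot: [-0.001, 0.785, 0.62, -0.001]
ft_force: [1.4, 0.4, 0.4]
grip_width: 0.0606
finger_force: 0.0
time_s: 19.4
tool_pos: [0.5094, -0.0765, 0.2951]
ee_rot: [-0.0, 0.785, 0.62, 0.0]
ft_force: [0.1, -0.5, -0.1]
grip_width: 0.0608
finger_force: 0.0
button now
[[88, 92, 91, 85, 91, 86, 85, 91, 96, 99, 131, 186, 212, 189, 140, 117, 118, 114, 116, 114, 120, 136], [89, 88, 91, 93, 84, 84, 89, 99, 97, 102, 136, 186, 207, 186, 141, 115, 117, 115, 116, 113, 114, 114], [91, 91, 90, 92, 90, 90, 91, 87, 88, 93, 131, 181, 206, 184, 145, 115, 116, 115, 116, 115, 113, 115], [91, 91, 91, 87, 92, 92, 89, 92, 90, 96, 131, 184, 206, 188, 141, 112, 116, 114, 115, 114, 114, 118], [96, 90, 90, 90, 96, 103, 123, 132, 127, 121, 132, 177, 207, 186, 142, 117, 114, 112, 114, 116, 114, 115], [86, 90, 92, 95, 89, 104, 118, 134, 130, 112, 103, 115, 136, 141, 123, 113, 113, 117, 113, 112, 117, 114], [91, 92, 94, 91, 90, 89, 93, 86, 90, 93, 101, 111, 110, 103, 103, 104, 105, 111, 113, 115, 112, 108], [88, 92, 89, 87, 94, 93, 92, 91, 88, 93, 96, 102, 104, 102, 102, 100, 102, 100, 108, 107, 114, 113]]
scene ((238.7542724609375, 187.031005859375), (21.946455001831055, 29.2637882232666), 91.27821350097656) [ 0.497  -0.1585  0.161 ]
side ((285.3022155761719, 157.94212341308594), (21.087926864624023, 34.21955871582031), 92.84403991699219) [ 0.4882 -0.1497  0.161 ]
lens tri [ 0.4926 -0.1548  0.156 ]
bangle ((239.02268981933594, 207.42962646484375), (15.406527519226074, 20.135332107543945), 91.12898254394531) [ 0.4935 -0.1546  0.069 ]
base diff vs before 5.576666666666667
```

Run:
```python
from h import *
for n,cc,cr in(("scene",range(215,265),range(165,206)),("side",range(255,320),range(130,182))):
    d=load(n+"10.npz");g=d["img"].max(2).astype(int)
    C=np.array([.4935,-.154])
    a=np.linspace(0,6.28,180)
    for z in(.161,.191):
        p=np.array([proj(d,(C[0]+.0455*np.cos(t),C[1]+.0455*np.sin(t),z+.005)) for t in a]);print(n,z,"exp",p.min(0).round(1),p.max(0).round(1))
    for v in(int(p[:,1].mean())+8,int(p[:,1].mean())+10): print("row",v,[u for u in cc if g[v,u]<85])
    for u in(int(p[:,0].mean())-2,int(p[:,0].mean())+2): print("col",u,[v for v in cr if g[v,u]<105])
```

```text
scene 0.161 exp [223.8 174.9] [253.7 194.7]
scene 0.191 exp [223.5 167.5] [253.8 187.2]
row 185 [224, 225, 252]
row 187 [224, 252, 253]
col 236 [177, 195, 196]
col 240 [177, 195, 196, 197, 198]
side 0.161 exp [267.3 144.9] [302.1 165.4]
side 0.191 exp [267.6 135.6] [303.  155.9]
row 153 [270, 299]
row 155 [269, 301]
col 283 [147, 167, 168]
col 287 [167, 168, 169]
```

```bash
python3 -c "
from cell import *
print(close_job())"
```

```text
the job is handed in; nothing more can be done
None
```

The job is handed in at about 20 s: the magnifier stands by the brick with its lens within about 2 mm of the bangle's centre, raised one hole with the button out again, and the gripper has let go; the verdict was not shown.

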